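# Weigh a tin of pins on the two-pan balance

## Robot

A 6-joint arm with a two-finger parallel gripper is mounted at the origin on a cart in front of the work surface, level with it; the furniture and walls round the work are solid. World frame = base frame: x ahead of the robot, y to its left, z up, the work surface at z = 0. Lengths are in m, angles in rad, forces in N, time in s.
With the tool pointing down it reaches from about 0.35 to 0.775 m from the base axis. Payload 7.3 kg.
Tool frame: the origin (TCP) lies between the finger pads; the fingertips stand finger_overhang ahead of it and the grasp point (between the pads) lies 3 mm ahead of it (finger_overhang is the distance from the TCP to the fingertips, in m); z points along the fingers, y is the direction in which the jaws open and shut (so a half turn about z gives the same grasp; the last joint's range is limited). The gripper opens to 92 mm and grips with 3 to 60 N. Pads are 19 mm wide; open, the fingers measure 130 mm over their backs; the gripper's body (75 mm by 190 mm) begins 47 mm behind the grasp point.
Start: joints at [0.972, 0.342, 1.524, -0, 1.275, -0.146], TCP at [0.23, 0.472, 0.249] pointing down, gripper open.
Joint ranges: [-2.53, 2.53], [-0.77, 2.02], [0.04, 2.7], [-1, 4.14], [0.28, 2.66], [-3.11, 3.11]. Speed limits (rad/s): [2.57, 2.57, 3.14, 3.14, 3.14, 3.14].

## Interface

Orientations are given as a unit quaternion [x, y, z, w].
In Python, from plant import * gives the robot as it stands.
- The arm moves only by the shell command python3 -m jog 'ROWS'. ROWS is JSON, a list of rows, each a list of 7 numbers: the shift along the tool's x, y, z in units of 25 mm (1.0 is 25 mm), then the turn, a rotation vector about the tool's x, y, z in units of 6 degrees (1.0 is 6 degrees), then the finger opening in mm, from 0 to 91.8. A call has 1 to 5 rows; each row shifts and turns the pose as measured when the row begins, along the tool's axes as they then stand; what a row does not reach is not made up. A row lasts 1/12 s, in which the tool goes at most 41.7 mm and 7.16 degrees, less where a joint would pass 70% of its speed; a pose out of reach is approached as far as the arm can. A call is refused whole if a number of a shift passes 1 or a number of a turn 1, either way. A call with a gripper value outside its range is refused whole. The fingers move at their own pace and stop on an object; the grip force is fixed at half the most. Time passes only in rows, so rows that do not move let the fingers close. It gives the time, the measured TCP pose, the force and the opening at its end, in the units of the state.
- get_obs(): the state, without advancing time (a new reading comes with each control period).
- snapshot(name): name is "scene" or "side" or "wrist"; returns a dict with "image" (384x512x3 uint8, red, green, blue), "z_map" (384x512 float32, m along the optical axis (not along the pixel's ray), 0 where there is no reading), "fov_y" (degrees; the focal length in pixels is half the picture's height over the tangent of half this angle, whatever the lens; pixels are square), "cx", "cy" (the principal point, pixels), "pose" (4x4, takes a point from camera to world coordinates). Camera axes: x right, y up, looking along -z (the intrinsics and any distortion apply to the point x, -y, -z); pixel columns grow to the right and rows downward; lengths in m; the calibration is good to about 2 mm. A picture is of the moment at which its call begins.
- sign_off(): hands the job in, once; it reports no verdict.
The state is a dict: "t": time; "joints": joint angles; "dq": joint speeds; "joint_efforts": joint torques, N m; "tool_pos": TCP position; "eef_rot": TCP orientation; "ft_force": force on the tool from outside, world axes, zero at the start; "wrist_torque": the same for the moment, N m; "width": opening from 0.0 (shut) to 1.0 (fully open).
Only numpy, scipy, OpenCV 4.12 (cv2) and the standard library are available. Lean on these libraries where they do the work, as an engineer would, in place of code of your own. Each camera call takes 0.05 s, during which the arm holds its last target.

## Task

The tin of pins on the right pan of the balance has to be weighed. Choose from the four bar weights and set them on the empty left pan until the beam levels and the pointer comes to rest between the two dark marks; weights you do not need stay on the bench. Leave the tin on its pan and do not disturb the handle blank, the marker and the file.

Things in the scene. Friction and masses are not known exactly. Their poses are not given: they have to be found in the camera images.
- balance: Two-pan bench balance, grey base 100 x 270 x 16 mm fixed to the bench; origin under the middle of the base, x away from the robot, y along the beam towards the left pan. The pans sit 112 mm left (+y) and right (-y) of the middle and are guided to move straight up and down and stay level, so it does not matter where on a pan a load stands. A pointer on the beam rises from the middle in front of a white plate (60 mm wide, top 152 mm above the bench).
- beam (a joint): Beam angle in rad: 0 level, positive when the left pan is high (left too light), negative when the right pan is high; stops at +0.2 and -0.2. Between the stops a spring makes the angle proportional to the load difference: 0.2 rad for 320 g (right minus left); beyond that it stays at the stop. It settles in about 1 s. The pointer lies clear between the two dark marks on the white plate when the angle is within about 0.05 rad (80 g) of level.
- pan_left_top (a point): Middle of the top face of the left pan, the empty one: flat aluminium plate 116 mm (balance x) by 108 mm (balance y), 4 mm thick, no rim. 85 mm above the bench when level, 22 mm higher or lower at the stops.
- pan_right_top (a point): Middle of the top face of the right pan, alike; carries the tin.
- pin_tin: Closed flat red tin of pins, 77 x 117 x 25 mm, on the right pan; origin at the centre of its underside. What it weighs differs each time: 690 to 1010 g.
- handle_blank_b: Bystander: light wooden handle blank 23 x 118 x 19 mm, lying on the bench; origin at the centre of its underside.
- marker_1: Bystander: felt marker, white with a dark cap, 124 x 13 x 14 mm, lying on the bench; origin at the centre of its underside.
- flat_file: Bystander: flat file with wooden handle, 225 x 25 x 25 mm, lying behind the balance; origin at the centre of its underside.
- weight_600: Bar weight, largest of four: dark steel block 106 x 34 x 21 mm (x, y, z) of 600 g, origin at the centre of its underside. On top, along x, a carrying bar 68 mm long, 12 mm wide and 12 mm thick, its centre 45 mm and its top 51 mm above the origin, on a post at each end (18 mm free height under it).
- weight_360: Bar weight, second largest of four: dark steel block 92 x 26 x 19 mm (x, y, z) of 360 g, origin at the centre of its underside. On top, along x, a carrying bar 59 mm long, 12 mm wide and 12 mm thick, its centre 43 mm and its top 49 mm above the origin, on a post at each end (18 mm free height under it).
- weight_240: Bar weight, third largest of four: dark steel block 76 x 22 x 18 mm (x, y, z) of 240 g, origin at the centre of its underside. On top, along x, a carrying bar 49 mm long, 12 mm wide and 12 mm thick, its centre 42 mm and its top 48 mm above the origin, on a post at each end (18 mm free height under it).
- weight_120: Bar weight, smallest of four: dark steel block 60 x 16 x 16 mm (x, y, z) of 120 g, origin at the centre of its underside. On top, along x, a carrying bar 38 mm long, 12 mm wide and 12 mm thick, its centre 40 mm and its top 46 mm above the origin, on a post at each end (18 mm free height under it).
- pan_left: The left pan itself (origin at the same point as point pan_left_top).
- pan_right: The right pan itself (origin at the same point as point pan_right_top).
There are look-alikes about, which are no part of the job. Leave any blue look-alike of the weight_120 alone.

How it is judged:
At the end, for the whole second after the job is handed in: Beam at rest within 0.05 rad of level, the tin resting on the right pan, the left pan loaded with over 5.4 N; every bar weight at rest, either on the left pan (within 85 mm of its middle seen from above, over 55 mm above the bench) or on the bench (value of joint beam between -0.05 and 0.05 rad and velocity of joint beam between -0.03 and 0.03 rad/s and contact force between pan_left and anything else above 5.4 N and contact force between pin_tin and pan_right above 5 N and linear speed of each of weight_600, weight_360, weight_240, weight_120 below 0.02 m/s and (height (world z) of weight_600 below 0.01 m or (horizontal distance between weight_600 and pan_left_top below 0.085 m and height (world z) of weight_600 above 0.055 m)) and (height (world z) of weight_360 below 0.01 m or (horizontal distance between weight_360 and pan_left_top below 0.085 m and height (world z) of weight_360 above 0.055 m)) and (height (world z) of weight_240 below 0.01 m or (horizontal distance between weight_240 and pan_left_top below 0.085 m and height (world z) of weight_240 above 0.055 m)) and (height (world z) of weight_120 below 0.01 m or (horizontal distance between weight_120 and pan_left_top below 0.085 m and height (world z) of weight_120 above 0.055 m))); the robot touches nothing.
It fails at once if The handle blank, the marker or the file is moved by more than 30 mm (distance of any of handle_blank_b, marker_1, flat_file from where it was at the start of the episode above 0.03 m).
It fails at once if The tin is shifted off its place on the right pan (more than 40 mm from the pan's middle, seen from above) (horizontal distance between pin_tin and pan_right_top above 0.04 m).
It also fails if it takes over 51 s, if anything falls off the work surface, if the arm or the gripper's body presses on something with over 40 N, if the wrist force passes 120 N, or if a joint passes its speed limit or range.

## Working session

There is one attempt and no reset: what is moved stays moved. The work goes in short steps, Python scripts to look and compute and a shell command to move; the robot and the scene stay as the last step left them, time stands still between calls to the robot, and variables do not carry over. Pictures are saved under pics/ and viewed, and the job is handed in when it is done.

```bash
ls; mkdir -p pics; cat > h.py <<'E'
from plant import *
import numpy as np, cv2
def save(s,name,scale=1.5):
    im=cv2.cvtColor(s["image"],cv2.COLOR_RGB2BGR)
    cv2.imwrite("pics/"+name,cv2.resize(im,None,fx=scale,fy=scale))
def pts(s):
    z=s["z_map"];h,w=z.shape
    f=h/2/np.tan(np.radians(s["fov_y"])/2)
    v,u=np.mgrid[0:h,0:w]
    P=np.stack([(u-s["cx"])/f*z,-(v-s["cy"])/f*z,-z],-1)
    T=np.array(s["pose"]);W=P@T[:3,:3].T+T[:3,3]
    W[z==0]=np.nan
    return W
E
python3 - <<'E'
from h import *
o=get_obs();print(o)
for n in ["scene","side","wrist"]:
    s=snapshot(n);save(s,n+"0.png");np.savez(n+"0.npz",**s);print(n,{k:v for k,v in s.items() if k not in("image","z_map")})
E
```

```text
pics
{'t': 0.0, 'joints': array([ 9.71972438e-01,  3.42704633e-01,  1.52499345e+00,  2.12297231e-05,
        1.27539542e+00, -1.46015967e-01]), 'dq': array([ 5.87488611e-04, -2.23884708e-03,  5.50216087e-05,  2.82274302e-04,
       -5.50852589e-04,  2.66546119e-03]), 'joint_efforts': array([ 5.39196208e-04, -4.31237841e+01, -2.44216526e+01,  7.16839987e-02,
        5.60571975e-02, -1.27348708e-04]), 'tool_pos': array([0.22945921, 0.47179814, 0.24806255]), 'eef_rot': array([ 2.24477670e-01,  9.74478944e-01, -6.95286611e-04, -2.82513507e-04]), 'ft_force': array([ 0.47485577, -0.01923844,  0.28751536]), 'wrist_torque': array([-0.01242413, -0.00888997, -0.03953955]), 'width': 0.9955277137632846}
scene {'fov_y': 50.60175317988717, 'cx': 253.79519066952645, 'cy': 191.65354529787675, 'pose': array([[ 0.64742849,  0.54283524, -0.53494508,  0.03363558],
       [-0.76188117,  0.44319437, -0.47235139, -0.48743926],
       [-0.01932433,  0.71337833,  0.70051261,  0.78682321],
       [ 0.        ,  0.        ,  0.        ,  1.        ]])}
side {'fov_y': 47.27234286945489, 'cx': 252.14612137350304, 'cy': 192.45618602746086, 'pose': array([[ 0.90209766,  0.16174496, -0.40007298,  0.03291452],
       [-0.43151145,  0.34713914, -0.83264175, -1.12092445],
       [ 0.00420538,  0.92376024,  0.3829482 ,  0.60096419],
       [ 0.        ,  0.        ,  0.        ,  1.        ]])}
wrist {'fov_y': 60.94398137780347, 'cx': 253.2506288548035, 'cy': 195.71015114791123, 'pose': array([[ 0.43872205, -0.86078806, -0.25800559,  0.1587594 ],
       [ 0.89862065,  0.41961856,  0.12806716,  0.50692795],
       [-0.00197474, -0.28803504,  0.95761783,  0.38332402],
       [ 0.        ,  0.        ,  0.        ,  1.        ]])}
```

View pics/scene0.png

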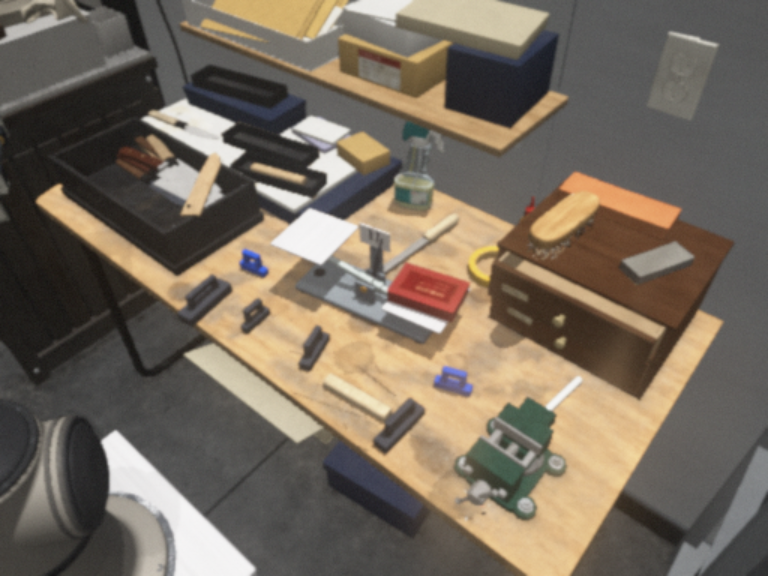

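View pics/side0.png

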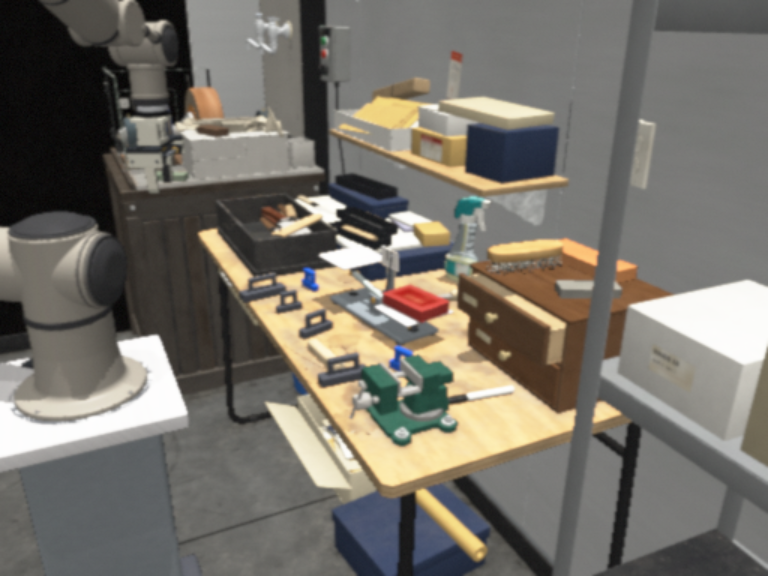

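View pics/wrist0.png

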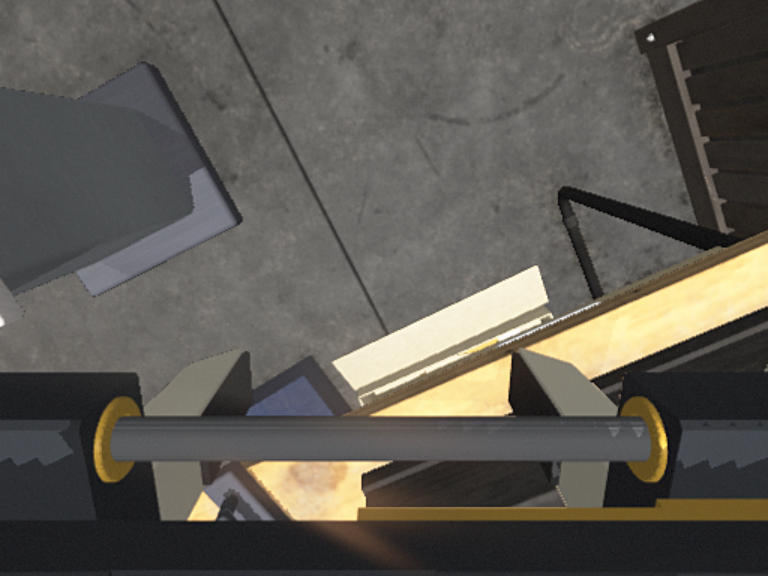

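The scene shows dark bar weights at about (205,297), (255,315), (313,347) and (400,423), with blue look-alikes at (253,263) and (453,380). The left pan, white in this light, is at (315,237), the red tin at (428,290), the handle blank at (357,397), the marker at (567,393) and the file at (425,243). Next I measure them.

```bash
cat >> h.py <<'E'
def weights(s,thr=95):
    W=pts(s);im=s["image"].astype(int)
    m=(im.max(-1)<thr)&(W[...,2]>0.006)&(W[...,2]<0.075)&(W[...,0]>0.25)&(W[...,0]<0.9)&(np.abs(W[...,1])<0.75)
    n,l,st,c=cv2.connectedComponentsWithStats(m.astype(np.uint8))
    out=[]
    for i in range(1,n):
        if 25<st[i,4]<2500:
            P=W[l==i];
            top=P[P[:,2]>np.nanpercentile(P[:,2],97)-0.012]
            (cx,cy),(a,b),ang=cv2.minAreaRect((P[:,:2]*1000).astype(np.float32))
            (tx,ty),(ta,tb),tang=cv2.minAreaRect((top[:,:2]*1000).astype(np.float32))
            out.append((c[i].round(),st[i,4]))
            print("px",c[i].round(),st[i,4],"z",P[:,2].min().round(3),P[:,2].max().round(3),"all",np.round([cx,cy,a,b,ang]),"top",np.round([tx,ty,ta,tb,tang]),len(top))
E
python3 - <<'E'
from h import *
for n in ["scene","side"]:
    s=dict(np.load(n+"0.npz"));print(n);weights(s)
s=dict(np.load("scene0.npz"));W=pts(s)
for nm,(u,v) in dict(blank=(357,397),marker=(567,393),file=(425,243),tin=(428,290),lpan=(315,237),b1=(253,263),b2=(453,380),base=(395,318),rpan=(415,316),vise=(520,440)).items():
    print(nm,W[int(v/1.5),int(u/1.5)].round(3))
import cv2
save({"image":s["image"][140:310,100:330]},"crop0.png",3.3)
E
```

```text
scene
px [193.  83.] 31 z 0.064 0.075 all [855. 506.  87.   9.   4.] top [855. 506.  87.   9.   4.] 31
px [180.  96.] 332 z 0.065 0.075 all [773. 484.  34. 207.   9.] top [773. 484.  34. 207.   9.] 332
px [94. 99.] 49 z 0.044 0.075 all [583. 703.  88.  23.  81.] top [586. 691.  10.  65.   6.] 17
px [123. 106.] 99 z 0.05 0.075 all [611. 591. 124.  24.  89.] top [611. 591. 124.  24.  89.] 61
px [168. 100.] 27 z 0.07 0.075 all [726. 488.   6.  74.   9.] top [726. 488.   6.  74.   9.] 27
px [ 94. 127.] 1393 z 0.018 0.075 all [517. 610.  97. 281.   0.] top [545. 658.  20. 154.   5.] 121
px [165. 109.] 52 z 0.066 0.075 all [688. 456.  33.  35.  13.] top [688. 456.  33.  35.  13.] 52
px [238. 127.] 908 z 0.006 0.075 all [793. 248.  50. 214.  89.] top [792. 248.  50. 213.  89.] 562
px [206. 120.] 52 z 0.066 0.075 all [723. 317.  33.  39.  16.] top [723. 317.  33.  39.  16.] 52
px [150. 123.] 106 z 0.026 0.075 all [620. 454.   6.  79.   0.] top [620. 448.   5.  65.   0.] 40
px [268. 130.] 80 z 0.011 0.049 all [849. 167.  10.  31.  14.] top [849. 166.  10.  30.  17.] 30
px [251. 181.] 56 z 0.0
[... 3023 characters left out ...]
1
px [287. 266.] 438 z 0.006 0.075 all [ 520. -344.   53.  113.   85.] top [ 502. -359.   60.   16.   14.] 89
px [257. 270.] 152 z 0.01 0.075 all [ 412. -336.   30.   62.    5.] top [ 414. -363.    7.   29.   83.] 60
px [282. 285.] 32 z 0.006 0.012 all [ 472. -372.    5.   46.   88.] top [ 472. -372.    5.   46.   88.] 32
px [381. 327.] 257 z 0.006 0.075 all [ 550. -616.   25.    5.   88.] top [ 550. -617.   24.    4.   90.] 53
blank [ 0.417 -0.095  0.02 ]
marker [ 0.633 -0.335  0.008]
file [0.773 0.048 0.014]
tin [ 0.613 -0.078  0.087]
lpan [0.577 0.142 0.106]
b1 [0.519 0.265 0.016]
b2 [ 0.536 -0.189  0.019]
base [ 0.583 -0.033  0.013]
rpan [ 0.572 -0.082  0.063]
vise [ 0.469 -0.337  0.084]
```

View pics/crop0.png

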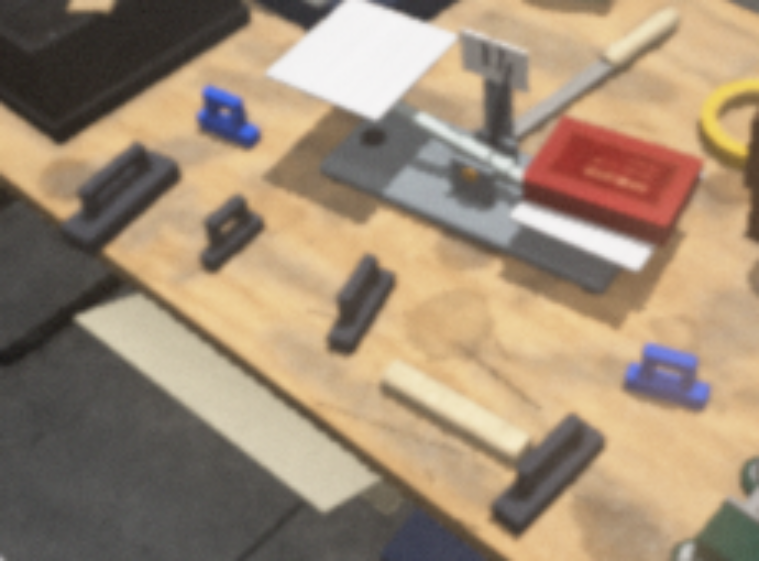

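```bash
cat >> h.py <<'E'
def blob(s,seeds,thr=95):
    W=pts(s);im=s["image"].astype(int)
    for nm,(x,y,r,h) in seeds.items():
        m=(im.max(-1)<thr)&(W[...,2]>0.005)&(W[...,2]<0.075)&(np.hypot(W[...,0]-x,W[...,1]-y)<r)
        P=W[m]; B=P[P[:,2]>h-0.009]   # bar face/top
        c,(a,b),ang=cv2.minAreaRect((P[:,:2]*1000).astype(np.float32))
        ev,U=np.linalg.eigh(np.cov(P[:,:2].T)); d=U[:,1]*np.sign(U[0,1])
        ev,U=np.linalg.eigh(np.cov(B[:,:2].T)); db=U[:,1]*np.sign(U[0,1])
        q=(B[:,:2]-B[:,:2].mean(0))@db
        print(nm,"rect",np.round(c),np.round([a,b,ang]),"pca",np.degrees(np.arctan2(d[1],d[0])).round(1),"| bar",(B.mean(0)*1000).round(),"mid",((B[:,:2].mean(0)+db*(q.max()+q.min())/2)*1000).round(),"ang",np.degrees(np.arctan2(db[1],db[0])).round(1),"len",(np.ptp(q)*1000).round(),"zmax",P[:,2].max().round(3),len(B))
SEEDS=dict(w600=(.399,.255,.062,.051),w120=(.427,.155,.045,.046),w240=(.441,.022,.048,.048),w360=(.417,-.18,.058,.049))
E
python3 - <<'E'
from h import *
import plant
print([k for k in dir(plant) if k[0]!='_'], getattr(plant,'finger_overhang',None))
for n in ["scene","side"]:
    s=dict(np.load(n+"0.npz"));print(n);blob(s,SEEDS)
    W=pts(s);im=s["image"].astype(int)
    # left pan
    m=(im.min(-1)>150)&(np.hypot(W[...,0]-.577,W[...,1]-.142)<.09)&(abs(W[...,2]-.107)<.012)
    P=W[m];print("lpan",P.mean(0).round(3),cv2.minAreaRect((P[:,:2]*1000).astype(np.float32)),len(P))
    m=(im[...,0]>110)&(im[...,1]<80)&(np.hypot(W[...,0]-.613,W[...,1]+.078)<.1)&(W[...,2]>.06)
    P=W[m];print("tin",P.mean(0).round(3),P[:,2].max(),cv2.minAreaRect((P[:,:2]*1000).astype(np.float32)),len(P))
    m=(W[...,2]>.012)&(W[...,2]<.02)&(np.hypot(W[...,0]-.6,W[...,1]-.03)<.17)&(W[...,0]>.5)
    m&=(im.max(-1)-im.min(-1)<40)
    P=W[m];print("base",cv2.minAreaRect((P[:,:2]*1000).astype(np.float32)),len(P))
    m=(abs(W[...,0]-.40)<.12)&(abs(W[...,1])<.4)&(W[...,2]>.06)
    print("tall near",W[m][:, :].max(0) if m.any() else None)
E
```

```text
['PlanningError', 'finger_overhang', 'get_obs', 'sign_off', 'snapshot'] 0.022
scene
w600 rect [399. 255.] [103.  34.   7.] pca 7.0 | bar [396. 253.  48.] mid [400. 254.] ang 6.8 len 65.0 zmax 0.053 78
w120 rect [427. 155.] [54. 15.  3.] pca 4.1 | bar [427. 152.  42.] mid [427. 152.] ang 3.3 len 35.0 zmax 0.047 33
w240 rect [441.  22.] [70. 17. 17.] pca 15.7 | bar [439.  20.  44.] mid [442.  21.] ang 15.3 len 42.0 zmax 0.05 31
w360 rect [ 417. -176.] [20. 84. 89.] pca -2.7 | bar [ 415. -178.   44.] mid [ 420. -178.] ang -3.2 len 54.0 zmax 0.049 51
lpan [0.578 0.146 0.107] ((580.6049194335938, 147.79885864257812), (118.39888763427734, 110.07600402832031), 8.853289604187012) 1182
tin [ 0.614 -0.074  0.087] 0.09304078084286216 ((614.8284301757812, -76.79672241210938), (70.85518646240234, 110.4986572265625), 14.26509952545166) 534
base ((656.1787109375, 47.667625427246094), (220.50537109375, 271.19622802734375), 9.363905906677246) 1528
tall near [0.51996283 0.39967127 0.11666319]
side
w600 rect [397. 250.] [101.  37.   2.] pca 6.0 | bar [400. 255.  46.] mid [400. 255.] ang 6.6 len 65.0 zmax 0.05 27
w120 rect [427. 154.] [53. 14.  6.] pca 5.4 | bar [427. 153.  41.] mid [427. 153.] ang 3.8 len 29.0 zmax 0.045 16
w240 rect [440.  23.] [69. 19. 17.] pca 16.0 | bar [442.  22.  44.] mid [442.  22.] ang 14.8 len 36.0 zmax 0.047 17
w360 rect [ 412. -174.] [75. 27.  2.] pca 0.8 | bar [ 416. -176.   44.] mid [ 416. -177.] ang -2.0 len 49.0 zmax 0.047 33
lpan [0.576 0.145 0.107] ((580.6817016601562, 134.3439483642578), (117.72881317138672, 142.3201904296875), 6.22775411605835) 402
tin [ 0.612 -0.092  0.081] 0.08922804427282804 ((617.0097045898438, -74.31829833984375), (75.44464874267578, 117.87519836425781), 14.407886505126953) 414
base ((655.5067138671875, 47.048439025878906), (221.9494171142578, 270.7178955078125), 8.917362213134766) 726
tall near [0.51998393 0.39954007 0.11455269]
```

```bash
cat >> h.py <<'E'
from scipy.spatial.transform import Rotation as R
def go(x,y,z,bar):
    o=get_obs();M=R.from_quat(o["eef_rot"]).as_matrix()
    d=M.T@(np.array([x,y,z])-o["tool_pos"])/0.025
    jaw=np.degrees(np.arctan2(M[1,1],M[0,1]))
    e=((bar+90-jaw)+90)%180-90      # ccw world turn needed
    t=np.radians(jaw+e);  yv=np.array([np.cos(t),np.sin(t),0]);
    zv=np.array([0,0,-1.]);xv=np.cross(yv,zv)
    rv=(R.from_matrix(M).inv()*R.from_matrix(np.stack([xv,yv,zv],1))).as_rotvec()
    F=np.stack([xv,yv,zv],1)
    d2=F.T@(np.array([x,y,z])-o["tool_pos"])/0.025
    print("t",round(o["t"],2),"pos",o["tool_pos"].round(4),"F",np.round(o["ft_force"],1),"w",round(o["width"]*92,1))
    print("shift now-axes",d.round(2),"turn",(np.degrees(rv)/6).round(2),"shift after-turn axes",d2.round(2))
E
python3 -c "
from h import *
go(.400,.254,.050,6.8)"
```

```text
t 0.15 pos [0.2295 0.4719 0.2482] F [-0.2  0.1  0.2] w 91.9
shift now-axes [-9.95 -4.85  7.93] turn [-0.01 -0.   -5.46] shift after-turn axes [-5.74 -9.46  7.93]
```

```bash
python3 -m jog '[[-1,-0.6,0.3,0,0,-1,60],[-1,-0.7,0.3,0,0,-1,45],[-1,-0.9,0.4,0,0,-1,45],[-1,-1,0.5,0,0,-1,45],[-0.9,-1,0.5,0,0,-1,45]]'; python3 -c "
from h import *
go(.400,.254,.050,6.8)"
```

```text
t: 0.57
tool_pos: [0.3245, 0.343, 0.1978]
eef_rot: [-0.048, 0.999, 0.002, 0.001]
ft_force: [0.5, -0.7, -0.3]
width: 0.685
t 0.57 pos [0.3245 0.343  0.1978] F [ 0.5 -0.7 -0.3] w 63.0
shift now-axes [-2.65 -3.86  5.9 ] turn [ 0.04  0.01 -0.21] shift after-turn axes [-2.58 -3.89  5.91]
```

```bash
python3 -m jog '[[-0.7,-1,0.8,0,0,-0.2,40],[-0.7,-1,0.8,0,0,0,40],[-0.7,-1,0.8,0,0,0,40],[-0.5,-0.9,0.8,0,0,0,40],[0,0,0,0,0,0,40]]'; python3 -c "
from h import *
go(.400,.254,.050,6.8)
s=snapshot('wrist');save(s,'w1.png');s=snapshot('scene');save({'image':s['image'][100:300,50:300]},'s1.png',2.5)"
```

```text
t: 0.98
tool_pos: [0.4057, 0.2453, 0.1129]
eef_rot: [-0.061, 0.998, 0.002, 0.001]
ft_force: [-0.0, -0.1, -0.8]
width: 0.441
t 0.98 pos [0.4057 0.2453 0.1129] F [-0.  -0.1 -0.8] w 40.6
shift now-axes [0.19 0.36 2.52] turn [0.03 0.02 0.03] shift after-turn axes [0.18 0.37 2.52]
```

View pics/w1.png

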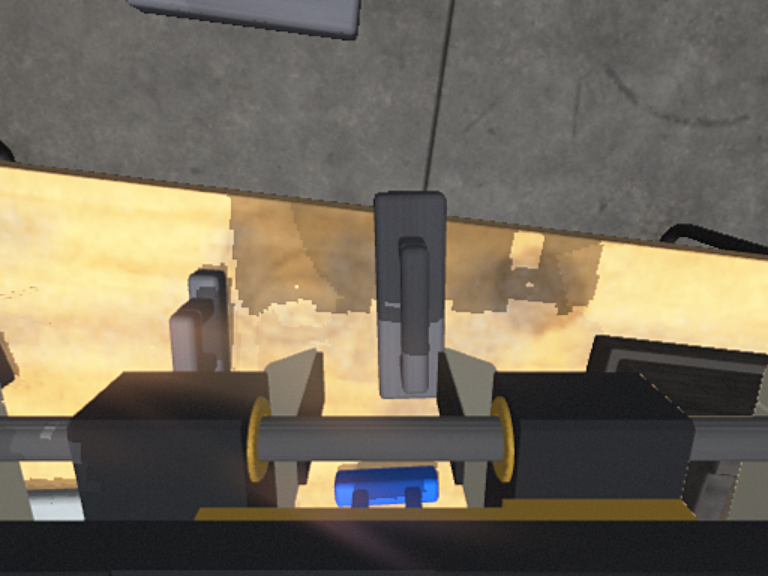

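View pics/s1.png

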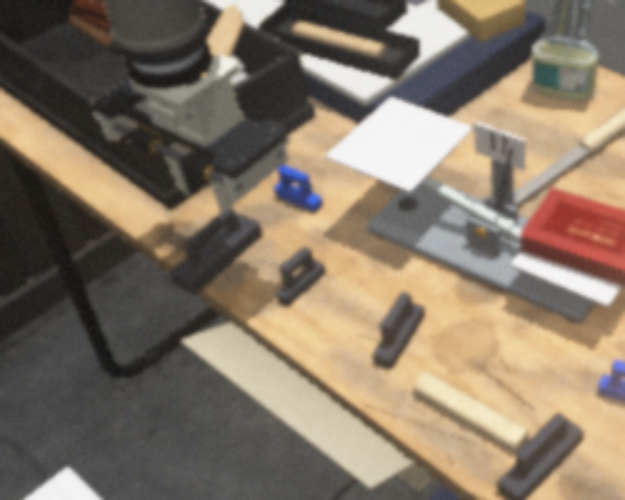

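The wrist picture shows the 600 g bar upright at (415,315), a little right of the jaw middle at about (380,420). That agrees with the 9 mm shift I computed.

```bash
python3 -m jog '[[0.2,0.4,0,0,0,0,40],[0,0,0.9,0,0,0,40],[0,0,0.8,0,0,0,40],[0,0,0.5,0,0,0,40],[0,0,0,0,0,0,40]]'; python3 -c "
from h import *
go(.400,.254,.050,6.8)"
```

```text
t: 1.5
tool_pos: [0.3975, 0.2666, 0.0642]
eef_rot: [-0.064, 0.998, 0.006, 0.007]
ft_force: [0.7, 0.3, -0.1]
width: 0.432
t 1.5 pos [0.3975 0.2666 0.0642] F [ 0.7  0.3 -0.1] w 39.8
shift now-axes [-0.03 -0.52  0.56] turn [0.1  0.14 0.09] shift after-turn axes [-0.04 -0.51  0.57]
```

```bash
python3 -m jog '[[0,-0.5,0,0.1,0.1,0.1,40],[0,0,0,0,0,0,40],[0,0,0,0,0,0,40]]'; python3 -c "
from h import *
go(.400,.254,.050,6.8)"
```

```text
t: 1.75
tool_pos: [0.398, 0.2568, 0.0668]
eef_rot: [-0.061, 0.998, 0.0, 0.003]
ft_force: [0.2, 1.1, -0.4]
width: 0.434
t 1.75 pos [0.398  0.2568 0.0668] F [ 0.2  1.1 -0.4] w 39.9
shift now-axes [-0.06 -0.12  0.67] turn [0.   0.06 0.03] shift after-turn axes [-0.07 -0.12  0.67]
```

```bash
python3 -m jog '[[-0.1,-0.1,0.5,0,0,0,40],[0,0,0.2,0,0,0,40],[0,0,0,0,0,0,40],[0,0,0,0,0,0,40]]'; python3 -c "
from h import *
go(.400,.254,.050,6.8)"
```

```text
t: 2.08
tool_pos: [0.4026, 0.256, 0.0526]
eef_rot: [-0.061, 0.998, 0.002, 0.006]
ft_force: [0.3, -0.3, 0.0]
width: 0.437
t 2.08 pos [0.4026 0.256  0.0526] F [ 0.3 -0.3  0. ] w 40.2
shift now-axes [ 0.11 -0.07  0.1 ] turn [0.02 0.12 0.03] shift after-turn axes [ 0.11 -0.07  0.1 ]
```

Positioned; close.

```bash
python3 -m jog '[[0,-0.1,0.1,0,0.1,0,20],[0,0,0,0,0,0,5],[0,0,0,0,0,0,5],[0,0,0,0,0,0,5],[0,0,0,0,0,0,5]]'; python3 -m jog '[[0,0,0,0,0,0,5],[0,0,-0.5,0,0,0,5],[0,0,-0.8,0,0,0,5],[0,0,-0.8,0,0,0,5]]'; python3 -c "
from h import *
go(.575,.170,.2,8.9)"
```

```text
t: 2.5
tool_pos: [0.4039, 0.2545, 0.0519]
eef_rot: [-0.06, 0.998, 0.002, 0.002]
ft_force: [-0.4, -0.2, -5.5]
width: 0.129
t: 2.83
tool_pos: [0.3986, 0.2515, 0.0996]
eef_rot: [-0.061, 0.998, -0.001, -0.006]
ft_force: [0.4, 0.1, -6.1]
width: 0.125
t 2.83 pos [0.3986 0.2515 0.0996] F [ 0.4  0.1 -6.1] w 11.5
shift now-axes [-6.56 -4.1  -4.09] turn [-0.01 -0.12 -0.33] shift after-turn axes [-6.47 -4.31 -4.01]
```

```bash
python3 -m jog '[[-0.3,-0.2,-1,0,0,0,5],[-0.6,-0.4,-1,0,0,0,5],[-0.9,-0.6,-1,0,0,-0.3,5],[-1,-0.6,-0.6,0,0,0,5],[-1,-0.6,0,0,0,0,5]]'; python3 -c "
from h import *
go(.5755,.1745,.175,8.9)"
```

```text
t: 3.25
tool_pos: [0.4968, 0.2042, 0.1906]
eef_rot: [-0.08, 0.997, -0.003, -0.013]
ft_force: [0.4, 0.9, -5.5]
width: 0.126
t 3.25 pos [0.4968 0.2042 0.1906] F [ 0.4  0.9 -5.5] w 11.6
shift now-axes [-2.93 -1.67  0.55] turn [-0.04 -0.25  0.05] shift after-turn axes [-2.93 -1.66  0.62]
```

```bash
python3 -m jog '[[-0.9,-0.5,0,0,-0.2,0,5],[-0.9,-0.5,0,0,0,0,5],[-0.5,-0.2,0,0,0,0,5],[0,0,0,0,0,0,5],[0,0,0,0,0,0,5]]'; python3 -c "
from h import *
go(.5755,.1745,.159,8.9)"
```

```text
t: 3.67
tool_pos: [0.5633, 0.1773, 0.1854]
eef_rot: [-0.078, 0.997, -0.004, -0.005]
ft_force: [-0.5, -0.1, -6.3]
width: 0.129
t 3.67 pos [0.5633 0.1773 0.1854] F [-0.5 -0.1 -6.3] w 11.9
shift now-axes [-0.48 -0.18  1.05] turn [-0.08 -0.11  0.01] shift after-turn axes [-0.47 -0.19  1.05]
```

```bash
python3 -m jog '[[-0.5,-0.2,0.2,0,-0.1,0,5],[0,0,0.2,0,0,0,5],[0,0,0.2,0,0,0,5],[0,0,0,0,0,0,5],[0,0,0,0,0,0,5]]'; python3 -c "
from h import *
go(.5755,.1745,.159,8.9)
s=snapshot('side');save({'image':s['image'][130:260,170:370]},'d2.png',3.5)
s=snapshot('scene');save({'image':s['image'][80:240,130:350]},'s2.png',3.3)"
```

```text
t: 4.08
tool_pos: [0.5732, 0.1743, 0.1653]
eef_rot: [-0.079, 0.997, -0.004, -0.004]
ft_force: [0.2, -1.4, -5.8]
width: 0.126
t 4.08 pos [0.5732 0.1743 0.1653] F [ 0.2 -1.4 -5.8] w 11.6
shift now-axes [-0.09 -0.01  0.25] turn [-0.08 -0.09  0.02] shift after-turn axes [-0.09 -0.01  0.25]
```

View pics/d2.png

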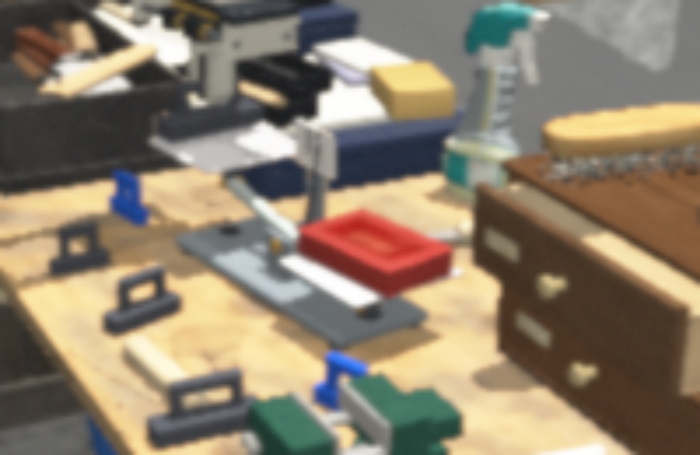

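View pics/s2.png

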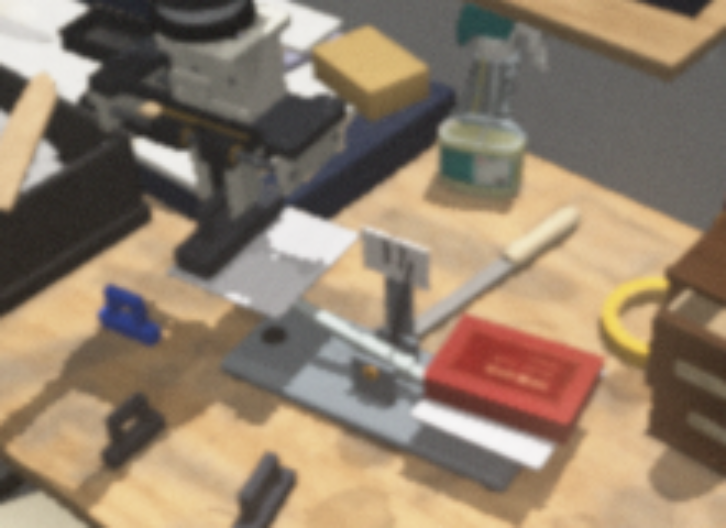

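Both pictures show the weight just over the left half of the pan, at (225,240) in the scene crop. Lowering it gently.

```bash
python3 -m jog '[[-0.1,0,0.12,0,0,0,5],[0,0,0.1,0,0,0,5],[0,0,0,0,0,0,5],[0,0,0,0,0,0,5]]'; python3 -c "
from h import *
go(.5755,.1745,.159,8.9)"
```

```text
t: 4.52
tool_pos: [0.5761, 0.1753, 0.1607]
eef_rot: [-0.079, 0.997, -0.004, -0.003]
ft_force: [0.5, -0.1, -6.0]
width: 0.127
t 4.52 pos [0.5761 0.1753 0.1607] F [ 0.5 -0.1 -6. ] w 11.7
shift now-axes [ 0.03 -0.03  0.07] turn [-0.08 -0.06  0.03] shift after-turn axes [ 0.03 -0.03  0.07]
```

```bash
python3 -m jog '[[0,0,0.1,0,0,0,5],[0,0,0,0,0,0,5],[0,0,0.08,0,0,0,5],[0,0,0,0,0,0,5]]'; python3 -c "
from h import *
go(.5755,.1745,.159,8.9)"
```

```text
t: 4.85
tool_pos: [0.5766, 0.1756, 0.1573]
eef_rot: [-0.079, 0.997, -0.004, -0.002]
ft_force: [-1.6, 1.0, -1.8]
width: 0.128
t 4.85 pos [0.5766 0.1756 0.1573] F [-1.6  1.  -1.8] w 11.8
shift now-axes [ 0.05 -0.03 -0.07] turn [-0.08 -0.04  0.03] shift after-turn axes [ 0.05 -0.03 -0.07]
```

Contact: the force fell from 6 to about 2 N. Releasing.

```bash
python3 -m jog '[[0,0,0,0,0,0,30],[0,0,0,0,0,0,30],[0,0,0,0,0,0,30],[0,0,-0.5,0,0,0,30],[0,0,-1,0,0,0,30]]';python3 -m jog '[[0,0,-1,0,0,0,40],[0,0,-0.7,0,0,0,40],[0,1,-0.3,0,0,0,40],[0,1,0,0,0,0,40],[1,0,0,0,0,0,40]]'; python3 -c "
from h import *
go(.427,.154,.1,4)
s=snapshot('scene');save({'image':s['image'][80:240,130:350]},'s3.png',3.3);np.savez('s3.npz',**s)"
```

```text
t: 5.27
tool_pos: [0.5761, 0.1755, 0.1937]
eef_rot: [-0.079, 0.997, -0.004, -0.003]
ft_force: [0.7, -0.5, -0.2]
width: 0.324
t: 5.68
tool_pos: [0.5495, 0.2219, 0.2531]
eef_rot: [-0.077, 0.997, -0.003, 0.005]
ft_force: [-2.0, -1.7, 0.1]
width: 0.436
t 5.68 pos [0.5495 0.2219 0.2531] F [-2.  -1.7  0.1] w 40.1
shift now-axes [ 5.32 -1.89  6.09] turn [-0.07  0.09  0.8 ] shift after-turn axes [ 5.08 -2.37  6.12]
```

View pics/s3.png

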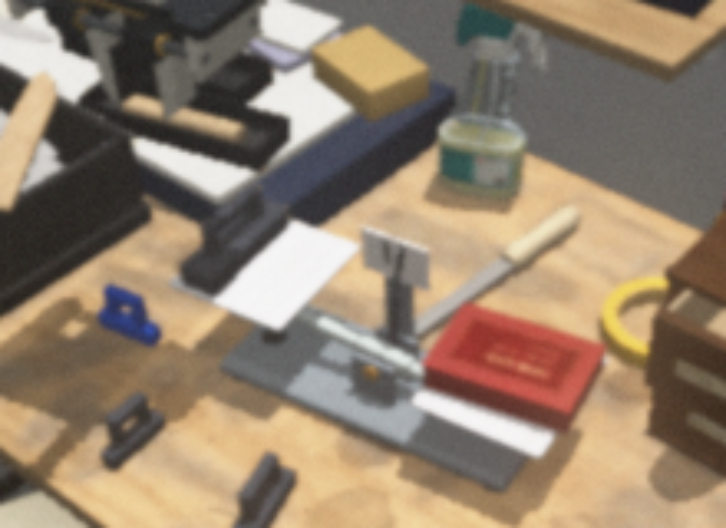

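```bash
python3 -m jog '[[1,-0.1,0.4,0,0,0.4,40],[1,-0.2,0.4,0,0,0.4,40],[1,-0.2,0.4,0,0,0,40],[0,0,0,0,0,0,40],[0,0,0,0,0,0,40]]'; cat >> h.py <<'E'
def beam(s):
    W=pts(s);im=s["image"].astype(int)
    m=(im.min(-1)>150)&(np.hypot(W[...,0]-.58,W[...,1]-.147)<.09)&(abs(W[...,2]-.087)<.035)
    l=W[m];
    m=(im[...,0]>110)&(im[...,1]<80)&(np.hypot(W[...,0]-.613,W[...,1]+.078)<.1)&(W[...,2]>.06)
    r=W[m]; r=r[r[:,2]>np.percentile(r[:,2],30)]
    print("pan z",np.median(l[:,2]).round(4),len(l),"tin top z",np.median(r[:,2]).round(4),len(r))
    return np.median(l[:,2]),np.median(r[:,2])
E
python3 -c "
from h import *
for f in ['scene0.npz','s3.npz']: beam(dict(np.load(f)))
s=snapshot('scene');beam(s);save({'image':s['image'][110:200,170:310]},'s4.png',5);beam(snapshot('side'));beam(dict(np.load('side0.npz')))
go(.427,.154,.1,4)"
```

```text
t: 6.15
tool_pos: [0.4663, 0.1984, 0.2239]
eef_rot: [-0.035, 0.999, -0.004, 0.005]
ft_force: [-0.6, -0.1, 0.6]
width: 0.439
pan z 0.1072 1244 tin top z 0.0883 374
pan z 0.0951 795 tin top z 0.1003 379
pan z 0.0946 798 tin top z 0.1008 361
pan z 0.0942 331 tin top z 0.099 296
pan z 0.1066 443 tin top z 0.0866 290
t 6.25 pos [0.4671 0.1987 0.2239] F [0.6 0.1 0.8] w 40.2
shift now-axes [ 1.77 -1.63  4.95] turn [-0.08  0.09 -0.01] shift after-turn axes [ 1.73 -1.67  4.96]
```

View pics/s4.png

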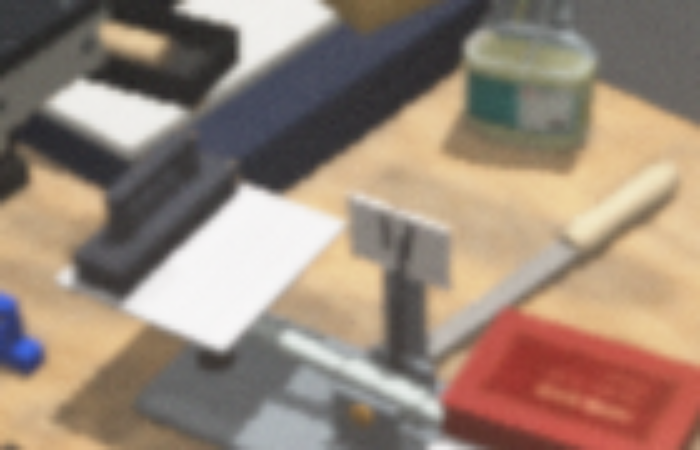

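The pan has dropped 12.4 mm of the 22.2 mm, so about 141 g is missing and the tin weighs about 740 g. 600 + 120 = 720 g leaves roughly 0.013 rad, so I fetch the dark 120 g weight, at about (132,430) in the s3 crop.

```bash
python3 -m jog '[[0.7,-0.8,0.9,0,0,0,40],[0.7,-0.8,1,0,0,0,40],[0.3,0,1,0,0,0,40],[0,0,0.9,0,0,0,40],[0,0,0,0,0,0,40]]'; python3 -m jog '[[0,0,0,0,0,0,40]]'; python3 -c "
from h import *
go(.427,.154,.045,4)
s=snapshot('wrist');save(s,'w5.png')"
```

```text
t: 6.67
tool_pos: [0.4372, 0.155, 0.1303]
eef_rot: [-0.035, 0.999, -0.003, 0.013]
ft_force: [-0.3, -0.8, 0.9]
width: 0.436
t: 6.75
tool_pos: [0.4384, 0.1551, 0.1305]
eef_rot: [-0.035, 0.999, -0.003, 0.014]
ft_force: [-0.3, 0.2, 1.1]
width: 0.437
t 6.75 pos [0.4384 0.1551 0.1305] F [-0.3  0.2  1.1] w 40.2
shift now-axes [0.55 0.01 3.41] turn [-0.06  0.26 -0.01] shift after-turn axes [ 0.46 -0.01  3.42]
```

View pics/w5.png

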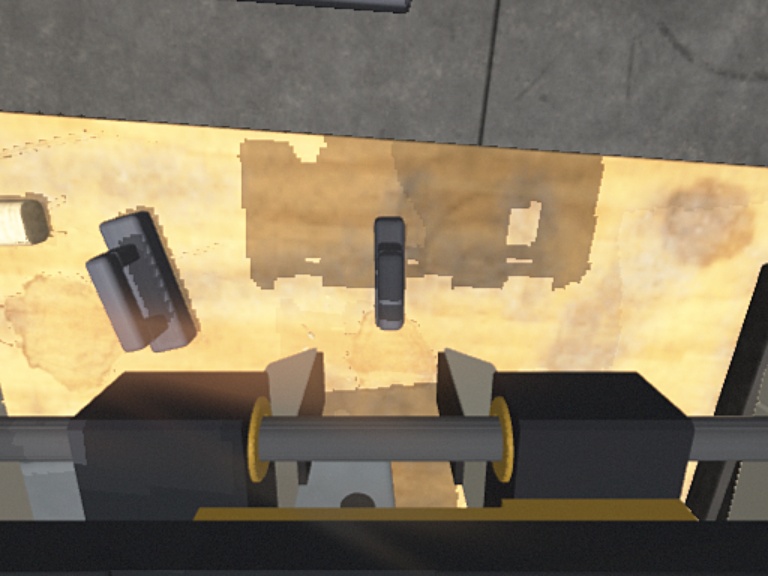

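The dark 120 g weight stands at (390,272), aligned with the jaws and near their middle at about (380,420). Descending.

```bash
python3 -m jog '[[0.5,0,0.5,0,0.2,0,40],[0,0,0.9,0,0,0,40],[0,0,0.9,0,0,0,40],[0,0,0,0,0,0,40],[0,0,0,0,0,0,40]]'; python3 -c "
from h import *
go(.427,.154,.045,4)"
```

```text
t: 7.22
tool_pos: [0.4363, 0.1565, 0.0791]
eef_rot: [-0.035, 0.999, -0.002, 0.012]
ft_force: [-0.0, -0.3, 0.5]
width: 0.435
t 7.22 pos [0.4363 0.1565 0.0791] F [-0.  -0.3  0.5] w 40.1
shift now-axes [ 0.41 -0.07  1.35] turn [-0.04  0.22  0.01] shift after-turn axes [ 0.38 -0.07  1.36]
```

```bash
python3 -m jog '[[0.4,-0.1,0.4,0,0.2,0,35],[0.1,0,0.5,0,0.1,0,30],[0,0,0.4,0,0,0,30],[0,0,0,0,0,0,30],[0,0,0,0,0,0,30]]'; python3 -c "
from h import *
go(.427,.154,.045,4)"
```

```text
t: 7.63
tool_pos: [0.427, 0.1536, 0.0485]
eef_rot: [-0.036, 0.999, -0.001, -0.001]
ft_force: [0.9, 0.6, 0.1]
width: 0.326
t 7.63 pos [0.427  0.1536 0.0485] F [0.9 0.6 0.1] w 30.0
shift now-axes [-0.    0.01  0.14] turn [-0.03 -0.03  0.01] shift after-turn axes [-0.    0.01  0.14]
```

```bash
python3 -m jog '[[0,0,0.15,0,0,0,20],[0,0,0,0,0,0,5],[0,0,0,0,0,0,5],[0,0,0,0,0,0,5],[0,0,0,0,0,0,5]]'; python3 -m jog '[[0,0,0,0,0,0,5],[0,0,-0.8,0,0,0,5],[0,0,-1,0,0,0,5],[0,0,-1,0,0,0,5],[0,0,-1,0,0,0,5]]'; python3 -c "
from h import *
go(.584,.122,.185,8.9)"
```

```text
t: 8.05
tool_pos: [0.4277, 0.1538, 0.0457]
eef_rot: [-0.036, 0.999, -0.001, -0.001]
ft_force: [-0.3, -0.2, -1.8]
width: 0.126
t: 8.47
tool_pos: [0.4241, 0.1532, 0.1393]
eef_rot: [-0.035, 0.999, -0.002, -0.007]
ft_force: [0.2, 0.5, -1.1]
width: 0.126
t 8.47 pos [0.4241 0.1532 0.1393] F [ 0.2  0.5 -1.1] w 11.6
shift now-axes [-6.27 -1.71 -1.91] turn [-0.03 -0.14 -0.81] shift after-turn axes [-6.13 -2.22 -1.83]
```

```bash
python3 -m jog '[[-0.6,-0.1,-1,0,0,-0.4,5],[-1,-0.3,-1,0,0,-0.4,5],[-1,-0.4,-0.2,0,0,0,5],[-1,-0.4,0,0,0,0,5],[-0.9,-0.3,0,0,0,0,5]]'; python3 -c "
from h import *
go(.584,.122,.165,8.9)"
```

```text
t: 8.88
tool_pos: [0.5423, 0.1324, 0.2029]
eef_rot: [-0.081, 0.997, -0.002, -0.004]
ft_force: [-1.0, 0.4, -1.1]
width: 0.129
t 8.88 pos [0.5423 0.1324 0.2029] F [-1.   0.4 -1.1] w 11.9
shift now-axes [-1.59 -0.68  1.51] turn [-0.03 -0.08  0.07] shift after-turn axes [-1.58 -0.67  1.52]
```

```bash
python3 -m jog '[[-0.9,-0.4,0.2,0,0,0,5],[-0.4,-0.1,0.5,0,0,0,5],[0,0,0.5,0,0,0,5],[0,0,0,0,0,0,5],[0,0,0,0,0,0,5]]'; python3 -c "
from h import *
go(.584,.122,.142,8.9)
s=snapshot('scene');save({'image':s['image'][80:240,130:350]},'s6.png',3.3)"
```

```text
t: 9.3
tool_pos: [0.5827, 0.1229, 0.172]
eef_rot: [-0.08, 0.997, -0.002, -0.002]
ft_force: [0.1, 0.3, -0.7]
width: 0.127
t 9.3 pos [0.5827 0.1229 0.172 ] F [ 0.1  0.3 -0.7] w 11.7
shift now-axes [-0.05 -0.04  1.2 ] turn [-0.03 -0.03  0.05] shift after-turn axes [-0.05 -0.04  1.2 ]
```

View pics/s6.png

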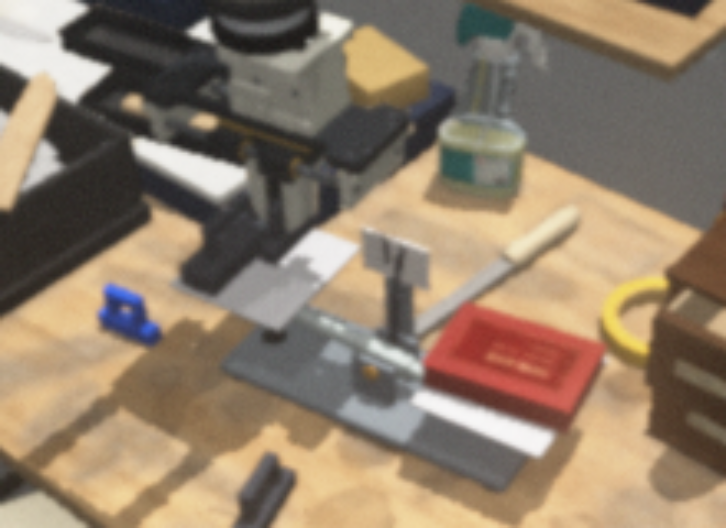

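The held 120 g hangs over the free half of the pan at about (280,250), clear of the 600 g bar.

```bash
python3 -m jog '[[0,0,0.4,0,0,0,5],[0,0,0.4,0,0,0,5],[0,0,0.2,0,0,0,5],[0,0,0,0,0,0,5],[0,0,0,0,0,0,5]]'; python3 -c "
from h import *
go(.584,.122,.138,8.9)"
```

```text
t: 9.77
tool_pos: [0.5812, 0.1235, 0.1464]
eef_rot: [-0.081, 0.997, -0.002, -0.001]
ft_force: [-0.5, 0.0, -1.8]
width: 0.127
t 9.77 pos [0.5812 0.1235 0.1464] F [-0.5  0.  -1.8] w 11.7
shift now-axes [-0.1  -0.08  0.34] turn [-0.03 -0.03  0.06] shift after-turn axes [-0.1  -0.08  0.34]
```

```bash
python3 -m jog '[[0,0,0.2,0,0,0,5],[0,0,0.15,0,0,0,5],[0,0,0,0,0,0,5],[0,0,0,0,0,0,5],[0,0,0,0,0,0,5]]'; python3 -c "
from h import *
go(.584,.122,.138,8.9)
s=snapshot('side');beam(s);s=snapshot('scene');beam(s)"
```

```text
t: 10.18
tool_pos: [0.5814, 0.1238, 0.1377]
eef_rot: [-0.081, 0.997, -0.002, -0.0]
ft_force: [-0.4, 0.6, -0.5]
width: 0.13
t 10.18 pos [0.5814 0.1238 0.1377] F [-0.4  0.6 -0.5] w 11.9
shift now-axes [-0.09 -0.09 -0.01] turn [-0.04 -0.01  0.06] shift after-turn axes [-0.09 -0.09 -0.01]
pan z 0.0915 197 tin top z 0.1013 288
pan z 0.0922 276 tin top z 0.1032 359
```

The pan has sunk about 2 mm under it, so it is resting. Releasing and lifting straight up.

```bash
python3 -m jog '[[0,0,0,0,0,0,30],[0,0,0,0,0,0,30],[0,0,0,0,0,0,30],[0,0,-0.5,0,0,0,30],[0,0,-1,0,0,0,30]]';python3 -m jog '[[0,0,-1,0,0,0,30],[0,0,-1,0,0,0,30],[0.5,0,-0.5,0,0,0,30],[1,0.5,0,0,0,0,30],[1,0.5,0,0,0,0,30]]'; python3 -m jog '[[1,0.5,0,0,0,0,30],[1,0.5,0,0,0,0,30],[0,0,0,0,0,0,30],[0,0,0,0,0,0,30],[0,0,0,0,0,0,30]]'; python3 -c "
from h import *
go(.584,.122,.138,8.9)
s=snapshot('side');beam(s);s=snapshot('scene');beam(s);save({'image':s['image'][80:240,130:350]},'s7.png',3.3)"
```

```text
t: 10.7
tool_pos: [0.5795, 0.1236, 0.1722]
eef_rot: [-0.081, 0.997, -0.002, -0.004]
ft_force: [-0.5, 0.7, 0.1]
width: 0.321
t: 11.12
tool_pos: [0.5185, 0.1372, 0.2425]
eef_rot: [-0.079, 0.997, -0.002, 0.002]
ft_force: [0.4, 0.4, -0.3]
width: 0.326
t: 11.53
tool_pos: [0.4594, 0.1558, 0.245]
eef_rot: [-0.08, 0.997, -0.002, 0.004]
ft_force: [0.3, -0.1, 0.2]
width: 0.323
t 11.53 pos [0.4594 0.1558 0.245 ] F [ 0.3 -0.1  0.2] w 29.7
shift now-axes [-4.68 -2.11  4.32] turn [-0.04  0.07  0.05] shift after-turn axes [-4.72 -2.11  4.28]
pan z 0.0856 241 tin top z 0.1072 290
pan z 0.0862 556 tin top z 0.1091 374
```

View pics/s7.png

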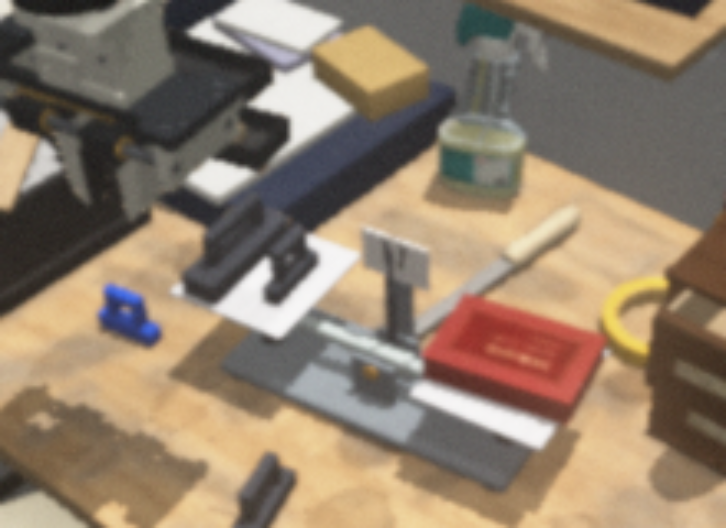

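Both weights stand on the left pan, the 600 at (235,250) and the 120 at (292,262). The pan is at about 86 mm, level within roughly 1 mm. I wait a second, check once more, then hand in.

```bash
python3 -m jog '[[0,0,0,0,0,0,30],[0,0,0,0,0,0,30],[0,0,0,0,0,0,30],[0,0,0,0,0,0,30],[0,0,0,0,0,0,30]]'; python3 -m jog '[[0,0,0,0,0,0,30],[0,0,0,0,0,0,30],[0,0,0,0,0,0,30],[0,0,0,0,0,0,30],[0,0,0,0,0,0,30]]'; python3 -c "
from h import *
s=snapshot('side');beam(s);s=snapshot('scene');beam(s);save({'image':s['image'][140:200,200:300]},'s8.png',7)
a=np.load('scene0.npz')['image'].astype(int);d=abs(a-s['image']).max(-1)
for nm,(u,v) in dict(blank=(357,397),marker=(567,393),file=(425,243)).items():
    u=int(u/1.5);v=int(v/1.5);print(nm,np.percentile(d[v-12:v+12,u-15:u+15],95))
"
```

```text
t: 12.05
tool_pos: [0.4627, 0.1544, 0.2438]
eef_rot: [-0.079, 0.997, -0.002, 0.003]
ft_force: [0.1, -0.3, 0.4]
width: 0.328
t: 12.47
tool_pos: [0.4629, 0.1542, 0.2434]
eef_rot: [-0.078, 0.997, -0.002, 0.003]
ft_force: [0.5, 0.2, 0.6]
width: 0.326
pan z 0.0858 241 tin top z 0.1074 293
pan z 0.0861 556 tin top z 0.1092 374
blank 7.0
marker 7.0
file 57.0
```

View pics/s8.png

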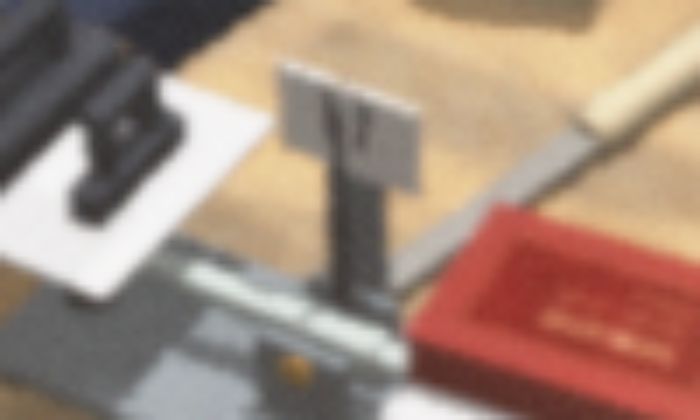

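The pointer, merged with the left mark at about (335,125), appears shifted by parallax because the camera looks from the right. The pan and tin heights both give about 0.01 rad. The 57 in the file's patch is probably the tin's corner, which rose into it, since the file looks unmoved.

```bash
python3 -c "
from plant import *
print(sign_off())"
```

```text
the job is handed in; nothing more can be done
None
```

I set the 600 g weight on the left pan first. The pan sank 12.4 mm, leaving about 141 g missing, so the tin weighs about 740 g. I then added the dark 120 g weight beside it; the 240 g, the 360 g and the blue look-alikes were left on the bench. I handed in at about 12.5 s of the 51 s.

**Beam:** in both cameras the left pan stood at about 86 mm, where level is 85 mm, and the tin top at 107 to 109 mm, where level is 110 mm. That puts the beam about 0.01 rad from level. The readings did not change over the last second, and the gripper was clear of everything.

**Checks that disagreed:**
- **Pointer:** in the scene picture it appears to merge with the left mark. I put this down to parallax, because that camera looks from the right. I relied on the pan heights and had no straight-on view of the pointer.
- **File:** the picture comparison showed no change at the handle blank and the marker, but it did at the file. The tin's raised corner falls inside that patch, and the file looked unmoved in the crop. I did not measure its position again.

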